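# Draw the blind plug from a spindle housing with a screw-in puller

### The job

Take the orange-handled T-bar puller out of its wooden holder, enter its lugs through the slot in the brass blind plug and screw it in a quarter turn clockwise (seen from above) so that it locks. Then draw the plug straight up out of the housing and set it down upright inside the blue tray, and leave it standing there with the puller still screwed in. Do not drop or tip the plug, and leave the other things on the bench alone.

Things in the scene. Friction and masses are not known exactly. Their poses are not given: they have to be found in the camera images.
- puller_grip (a point): Loose steel puller (0.25 kg) standing in the holder: centre of its orange T-bar handle, 72 long (x) x 14 wide (y) x 20 high (z, up). Alike under a half turn. An 11 mm round shank runs down from the T-bar; a 44 mm round collar, 8 thick, has its underside 80 mm below this point. Total height 110 mm.
- puller_foot (a point): Centre of the underside of the puller's foot, 100 mm below the T-bar centre, same axes. The foot is a cross-bar of two lugs, 34 long (x, parallel to the T-bar) x 11 wide (y) x 8 high: a two-lug coarse thread.
- plug_face (a point): Loose brass blind plug (0.42 kg) seated in the housing: centre of its flat top face, in the mouth of a slot 40 long (x) x 17 wide (y) for the puller's lugs; z up, alike under a half turn. Head 64 (x) x 56 (y) x 22 high. With T-bar along the slot the puller goes straight down until its collar rests on this face, T-bar centre 80 mm above this point.
- plug_base (a point): Centre of the plug's flat underside, 40 mm below its face: end of a round spigot 44 mm in diameter x 18 high. Screwing in: a right-hand turn, clockwise from above, draws the puller down up to 3 mm and its lugs grip under the face. 1.5 rad is a good turn, stops are met near 1.7; anticlockwise is blocked. Screwed in, the puller has 1 mm of play in height, 2 mm sideways.
- housing_mouth (a point): Fixed aluminium housing 120 (x) x 110 (y) x 75 mm high, foot 140 x 126: centre of the pocket mouth in its top face; z up, x as the plug's. The plug has 2 mm play all round, so it does not turn with the puller (0.07 rad play); its face lies 2 mm below this point and it is free once lifted 42 mm. Four screw heads stand 4 mm above the corners.
- holder_top (a point): Fixed wooden block 86 (x) x 66 (y) x 50 mm high that holds the puller; this point is the centre of its top face. The puller's foot hangs 20 mm deep in a slot 40 x 17 mm (long along x) and its collar rests on the top face; it lifts straight out.
- tray_floor (a point): Fixed blue tray, outside 160 (x) x 140 (y) mm, wall 4 mm thick and 16 mm high; this point is the centre of its flat rubber floor, 7 mm above the bench. z up.
- bearing_ring_mid (a point): Bystander: loose steel ring 84 mm across, 22 mm high, lying flat; its centre. Leave alone.
- screwdriver_mid (a point): Bystander: loose red-handled screwdriver lying on the bench, about 200 mm long; a point on its handle. Leave alone.
- grease_jar_mid (a point): Bystander: loose white jar with black cap, 60 mm across, 70 mm high; its centre. Leave alone.
- spacer_mid (a point): Bystander: loose aluminium stepped spacer, 70 mm across, 30 mm high; its centre. Leave alone.
Things that resemble listed ones, but are neither listed nor needed, are in the scene too. Of the things like the part that bears tray_floor, leave any that is turquoise; of the rest the larger one is meant.

How it is judged:
By the outcome, as a careful person would: the job done as asked, in the order asked, and still so for the second after the job is handed in, with the robot touching nothing.
It also fails if it takes over 51 s, if anything falls off the work surface, if the arm or the gripper's body presses on something with over 40 N, if the wrist force passes 120 N, or if a joint passes its speed limit or range.

### The arm

A 6-joint arm with a two-finger parallel gripper is mounted at the origin on the work surface. World frame = base frame: x ahead of the robot, y to its left, z up, the work surface at z = 0. Lengths are in m, angles in rad, forces in N, time in s.
With the tool pointing down it reaches from about 0.4 to 0.825 m from the base axis. Payload 7 kg.
Tool frame: the origin (TCP) lies between the finger pads; the fingertips stand 8 mm ahead of it and the grasp point (between the pads) lies 11 mm behind it (ctrl.nose_length is the distance from the TCP to the fingertips, in m); x points along the fingers, y is the direction in which the jaws open and shut, and the axes are right-handed (so a half turn about x gives the same grasp; the last joint's range is limited). The gripper opens to 85 mm and grips with 20 to 120 N. Pads are 22 mm wide; open, the fingers measure 114 mm over their backs; the gripper's body (76 mm by 85 mm) begins 54 mm behind the grasp point. The pads swing forward as they close: fully open they stand 13 mm farther back than shut.
Start: joints at [-1.048, 0.359, 0.012, 0, -1.224, -0.288], TCP at [0.157, -0.656, 0.212] pointing down, gripper open.
Joint ranges: [-3.07, 3.07], [-1.43, 2.12], [-1.02, 1.25], [-3.03, 1.67], [-3.05, -0], [-3.03, 3.03]. Speed limits (rad/s): [2.39, 2.39, 3.01, 3.14, 3.14, 3.14].

### API

Orientations are given as a rotation vector (axis times angle).
In Python, from workcell import ctrl gives the robot as it stands.
- The arm moves only by the tool arm_command, never from a script. Its argument "commands" is text: rows parted by semicolons, each of 7 numbers parted by spaces: the turn, a rotation vector about the tool's x, y, z in rad, then the shift along the tool's x, y, z in m, then the opening in per cent of the stroke, from 0 (shut) to 100 (fully open). A call has 1 to 20 rows; each row is the pose to reach, as a shift and turn from the pose measured when the call began, along the tool's axes at that moment; what a row does not reach only later rows make up. A row lasts 1/8 s, in which the tool goes at most 62.5 mm and 10.7 degrees, less where a joint would pass 70% of its speed; a pose out of reach is approached as far as the arm can. A call with a gripper value outside its range is refused whole. The fingers move at their own pace and stop on an object; the grip force is fixed at half the most. Time passes only in rows, so rows that repeat a pose let the fingers close. It gives the time, the measured TCP pose, the force and the opening at its end, in the units of the state.
- ctrl.state(): the state, without advancing time (a new reading comes with each control period).
- ctrl.get_image(name): name is "scene" or "top" or "wrist"; returns a dict with "pixels" (384x512x3 uint8, blue, green, red), "mtx" (3x3 intrinsics, pixels), "rvec" (rotation vector, rad) and "tvec" (3), from world to camera coordinates, as OpenCV has them; the wrist camera has in their place "tool_from_camera" (4x4, takes a point from camera to tool coordinates, whose origin is the TCP and whose axes are the tool frame's). Camera axes: x right, y down, z forward; pixel columns grow to the right and rows downward; lengths in m; the calibration is good to about 2 mm. A picture is of the moment at which its call begins: read the wrist's pose just before it. There is no depth.
- ctrl.close_job(): hands the job in, once; it reports no verdict.
The state is a dict: "clock": time; "joints": joint angles; "dq": joint speeds; "tau": joint torques, N m; "tcp_pos": TCP position; "tool_rot": TCP orientation; "contact_force": force on the tool from outside, world axes, zero at the start; "wrist_torque": the same for the moment, N m; "gripper_width": finger opening in m.
Only numpy, scipy, OpenCV 4.12 (cv2) and the standard library are available. Lean on these libraries where they do the work, as an engineer would, in place of code of your own. Each camera call takes 0.05 s, during which the arm holds its last target.

## Working session

There is one attempt and no reset: what is moved stays moved. The work goes in short steps, Python scripts to look and compute and a tool call to move; the robot and the scene stay as the last step left them, time stands still between calls to the robot, and variables do not carry over. Pictures are saved under pics/ and viewed, and the job is handed in when it is done.

Besides the shell and the picture viewer there is one more tool, called after "Request:" as name(argument=value, ...) on one line, values as JSON. arm_command: Moves the arm, as the interface text tells. Its arguments: {"type":"object","properties":{"commands":{"type":"string"}},"required":["commands"]}

```bash
ls; mkdir -p pics; cat > h.py <<'E'
import numpy as np, cv2
from workcell import ctrl
def R(v): return cv2.Rodrigues(np.array(v,float))[0]
def grab(n,f):
    s=ctrl.state(); im=ctrl.get_image(n); cv2.imwrite('pics/'+f+'.png',im['pixels'])
    d=dict(mtx=im['mtx'])
    if n=='wrist':
        T=np.array(im['tool_from_camera']);W=np.eye(4);W[:3,:3]=R(s['tool_rot']);W[:3,3]=s['tcp_pos'];C=W@T
        d['Rwc']=C[:3,:3];d['c']=C[:3,3]
    else:
        r=R(im['rvec']);d['Rwc']=r.T;d['c']=-r.T@np.array(im['tvec']).ravel()
    np.savez('pics/'+f+'.npz',**d); return im['pixels'],d
def load(f): return cv2.imread('pics/'+f+'.png'),dict(np.load('pics/'+f+'.npz'))
def ray(d,uv):
    return d['Rwc']@np.linalg.inv(d['mtx'])@np.array([uv[0],uv[1],1.])
def onz(d,uv,z):
    r=ray(d,uv);return d['c']+r*(z-d['c'][2])/r[2]
def proj(d,p):
    q=d['mtx']@(d['Rwc'].T@(np.array(p)-d['c']));return q[:2]/q[2]
E
python3 - <<'E'
from h import *
for n in ['scene','top','wrist']:
    p,d=grab(n,n+'0'); print(n,d['c'].round(3))
print(ctrl.state())
E
```

```text
pics
scene [ 1.301 -0.371  1.249]
top [ 0.223 -0.02   1.649]
wrist [ 0.088 -0.673  0.374]
{'clock': 0.15, 'joints': array([-1.04791226e+00,  3.59223337e-01,  1.12667465e-02, -2.28506649e-04,
       -1.22409544e+00, -2.88091829e-01]), 'dq': array([ 5.49751400e-04, -1.31489306e-03,  4.21161572e-03,  2.29236245e-03,
        1.43121543e-04, -6.05568510e-05]), 'tau': array([ 1.32828009e-03, -5.83879995e+01,  2.93652356e+01,  6.94047868e+00,
       -4.27528794e-03, -1.37811801e-05]), 'tcp_pos': array([ 0.15690047, -0.65611524,  0.21118187]), 'tool_rot': array([-0.18330069,  1.56322826,  0.18525009]), 'contact_force': array([-0.37340046, -0.07214805, -0.65137857]), 'wrist_torque': array([0.0025863 , 0.00624856, 0.01421429]), 'gripper_width': 0.08564779618987105}
```

View pics/scene0.png

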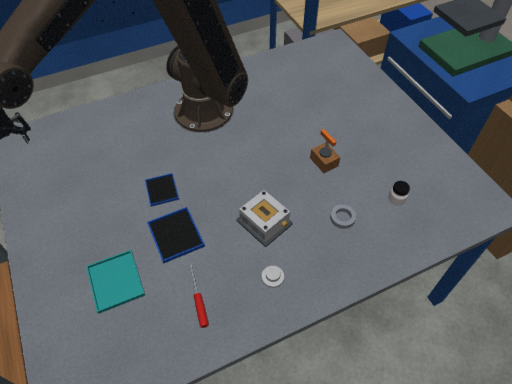

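View pics/top0.png

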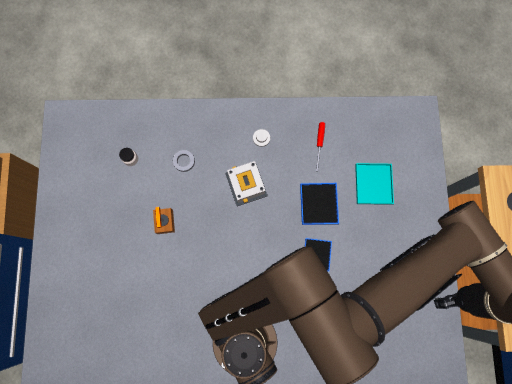

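View pics/wrist0.png

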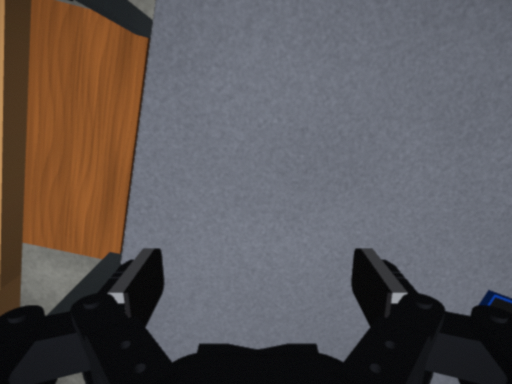

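```bash
python3 - <<'E'
from h import *
p,d=load('top0'); q,e=load('scene0')
print(d['mtx'][0,0])
def crop(im,x0,y0,w,h,k): return cv2.resize(im[y0:y0+h,x0:x0+w],None,fx=k,fy=k,interpolation=cv2.INTER_CUBIC)
cv2.imwrite('pics/c1.png',np.hstack([crop(p,140,150,128,96,3),crop(p,250,150,128,128,3)[:288]]))
cv2.imwrite('pics/c2.png',np.hstack([crop(q,230,120,128,128,3),crop(q,100,165,128,128,3)]))
hp=cv2.cvtColor(p,cv2.COLOR_BGR2HSV)
hq=cv2.cvtColor(q,cv2.COLOR_BGR2HSV)
def comps(h,lo,hi,x0,y0,x1,y1,name):
    m=cv2.inRange(h,lo,hi); k=np.zeros_like(m);k[y0:y1,x0:x1]=m[y0:y1,x0:x1]
    n,l,s,c=cv2.connectedComponentsWithStats(k)
    for i in range(1,n):
        if s[i,4]>8:
            pts=np.argwhere(l==i)[:,::-1].astype(np.float32)
            print(name,s[i],c[i].round(1),cv2.minAreaRect(pts))
comps(hp,(105,150,60),(125,255,255),290,170,345,280,'blue top')
comps(hq,(105,150,60),(125,255,255),130,165,215,270,'blue scene')
comps(hp,(5,200,180),(18,255,255),140,200,180,240,'handle top')
comps(hq,(5,200,150),(18,255,255),300,120,350,175,'handle scene')
comps(hp,(15,120,100),(30,255,255),220,155,275,205,'brass top')
E
```

```text
432.5490734385007
blue top [300 183  39  42 271] [320.4 203.7] ((319.1169738769531, 203.19056701660156), (41.221923828125, 36.79132843017578), 87.51044464111328)
blue top [305 238  27  33  88] [322.4 249.1] ((317.0000305175781, 254.00001525878906), (26.408462524414062, 30.22855567932129), 4.763641834259033)
blue scene [145 174  34  32 137] [159.7 191.6] ((161.4409942626953, 189.2521514892578), (26.63636016845703, 29.09153938293457), 76.60750579833984)
blue scene [173 180   5  15  19] [174.9 186.6] ((174.8823699951172, 187.0294189453125), (14.55213737487793, 1.2126781940460205), 75.96376037597656)
blue scene [148 207  56  56 385] [176.8 236.6] ((175.7985076904297, 233.98851013183594), (43.813777923583984, 44.744178771972656), 68.49856567382812)
handle scene [322 130  13  13  32] [327.7 135.8] ((327.7500305175781, 135.75001525878906), (16.26345443725586, 1.4142131805419922), 45.0)
brass top [236 170  20  21 218] [245.7 179.9] ((245.65000915527344, 179.9500274658203), (16.76007080078125, 15.17893123626709), 71.56504821777344)
brass top [243 198   5   5  18] [245.  199.9] ((244.9499969482422, 199.85000610351562), (3.4785051345825195, 4.427187919616699), 71.56504821777344)
```

View pics/c1.png

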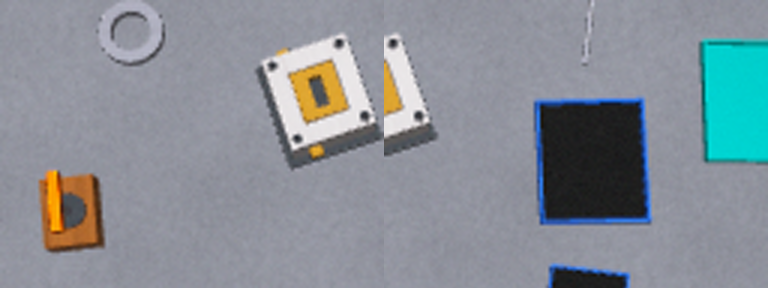

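View pics/c2.png

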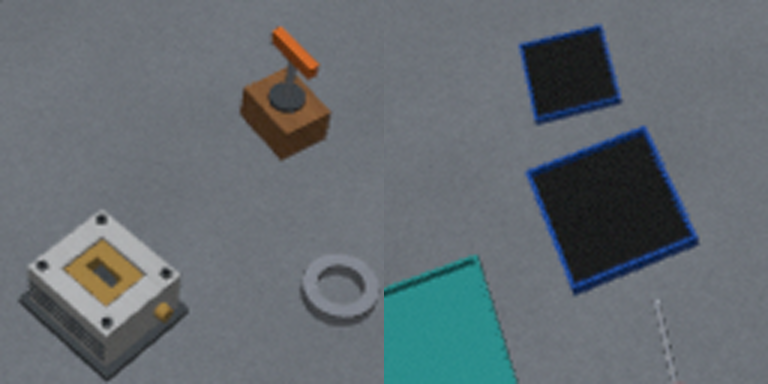

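```bash
python3 - <<'E'
from h import *
p,d=load('top0'); q,e=load('scene0')
c=lambda u,v:(140+u/3-1/3,150+v/3-1/3)
a=onz(d,c(53,172),.14);b=onz(d,c(58,231),.14);print('handle',a,b,(a+b)/2,np.linalg.norm(a-b),np.arctan2((a-b)[1],(a-b)[0]))
hold=[onz(d,c(*x),.05) for x in [(40,179),(98,176),(103,243),(46,249)]];print('holder',np.mean(hold,0),hold)
scr=[onz(d,c(*x),.079) for x in [(272,66),(340,43),(365,116),(297,139)]];print('screws',np.mean(scr,0),[np.arctan2(*(x-y)[[1,0]]) for x,y in [(scr[0],scr[3]),(scr[1],scr[2])]])
pl=[onz(d,c(*x),.073) for x in [(288,74),(333,60),(348,108),(303,123)]];print('plug',np.mean(pl,0),np.linalg.norm(pl[0]-pl[1]),np.linalg.norm(pl[0]-pl[3]))
c2=lambda u,v:(250+(u-384)/3-1/3,150+v/3-1/3)
t=[onz(d,c2(*x),.023) for x in [(535,101),(642,98),(650,222),(542,224)]];print('tray',np.mean(t,0),t)
c3=lambda u,v:(100+(u-384)/3-1/3,165+v/3-1/3)
t=[onz(e,c3(*x),.023) for x in [(528,172),(645,128),(697,242),(575,290)]];print('tray scene',np.mean(t,0))
c4=lambda u,v:(230+u/3-1/3,120+v/3-1/3)
t=[onz(e,c4(*x),.079) for x in [(42,265),(102,219),(167,272),(106,322)]];print('screws scene',np.mean(t,0))
print('handle scene',onz(e,c4(298,49),.14))
E
```

```text
handle [0.47706322 0.2989275  0.14      ] [0.407323   0.29126443 0.14      ] [0.44219311 0.29509596 0.14      ] 0.07015996378547153 0.10944113599196946
holder [0.4422119  0.29347592 0.05      ] [array([0.48365324, 0.33385925, 0.05      ]), array([0.48629988, 0.26192296, 0.05      ]), array([0.40257878, 0.25412126, 0.05      ]), array([0.3963157, 0.3240002, 0.05     ])]
screws [ 0.58434747 -0.01420012  0.079     ] [np.float64(0.3132980392321582), np.float64(0.30304934383207627)]
plug [ 0.58525417 -0.0135492   0.073     ] 0.05903904541874666 0.06527117435059206
tray [ 0.50173277 -0.29253343  0.023     ] [array([ 0.58061932, -0.22255902,  0.023     ]), array([ 0.58248636, -0.36053574,  0.023     ]), array([ 0.42208082, -0.36180273,  0.023     ]), array([ 0.42174458, -0.22523625,  0.023     ])]
tray scene [ 0.51603831 -0.29288858  0.023     ]
screws scene [ 0.5890687  -0.01221177  0.079     ]
handle scene [0.44964301 0.29992572 0.14      ]
```

```bash
cat >> h.py <<'E'
from scipy.spatial.transform import Rotation as Ro
def Rt(psi): return Ro.from_euler('z',psi).as_matrix()@Ro.from_euler('y',np.pi/2).as_matrix()
def cur():
    s=ctrl.state();r=R(s['tool_rot']);return np.array(s['tcp_pos']),r,np.arctan2(r[1,2],r[0,2]),s
def rows(wps,grip):
    """wps: list of (pos,psi,nrows); prints rows relative to now, psi continuous from current"""
    p0,R0,psi,s=cur();p=p0;out=[]
    print('now',p0.round(4),'psi',round(psi,3),'tilt',R0[:,0].round(3),'j',s['joints'].round(2),'t',s['clock'],'F',s['contact_force'].round(1),'w',round(s['gripper_width'],4))
    prev=0.
    for P,ps,n in wps:
        P=np.array(P,float)
        for k in range(1,n+1):
            a=k/n;q=p+(P-p)*a;y=psi+(ps-psi)*a
            rv=Ro.from_matrix(R0.T@Rt(y)).as_rotvec()
            sh=R0.T@(q-p0);out.append(np.r_[rv,sh,grip])
        p=P;psi=ps
    print('; '.join(' '.join(f'{v:.4f}'.rstrip('0').rstrip('.') if abs(v)>5e-5 else '0' for v in r) for r in out));print(len(out))
E
python3 - <<'E'
from h import *
rows([((.33,-.56,.27),.8,5),((.45,-.35,.3),1.6,5),((.5,-.15,.3),2.5,5),((.5,-.01,.3),3.1,5)],100)
E
```

```text
now [ 0.1569 -0.6561  0.2112] psi 0.235 tilt [-0.     0.001 -1.   ] j [-1.05  0.36  0.01 -0.   -1.22 -0.29] t 0.15 F [-0.4 -0.1 -0.7] w 0.0856
-0.1131 -0.0001 -0.0013 -0.0118 0.0107 0.0381 100; -0.2261 0 -0.0013 -0.0235 0.0213 0.0763 100; -0.3392 0.0001 -0.0013 -0.0353 0.032 0.1144 100; -0.4522 0.0001 -0.0013 -0.047 0.0426 0.1526 100; -0.5653 0.0002 -0.0013 -0.0588 0.0533 0.1907 100; -0.7253 0.0003 -0.0013 -0.0647 0.0886 0.2238 100; -0.8853 0.0004 -0.0012 -0.0707 0.1238 0.2569 100; -1.0453 0.0005 -0.0012 -0.0767 0.1591 0.29 100; -1.2053 0.0006 -0.0012 -0.0826 0.1944 0.3231 100; -1.3653 0.0007 -0.0012 -0.0886 0.2297 0.3562 100; -1.5453 0.0009 -0.0011 -0.0885 0.2662 0.3753 100; -1.7253 0.001 -0.0011 -0.0885 0.3028 0.3943 100; -1.9053 0.0011 -0.001 -0.0885 0.3394 0.4133 100; -2.0853 0.0012 -0.0009 -0.0884 0.376 0.4324 100; -2.2653 0.0014 -0.0008 -0.0884 0.4126 0.4514 100; -2.3853 0.0014 -0.0008 -0.0883 0.4398 0.4579 100; -2.5053 0.0015 -0.0007 -0.0883 0.467 0.4644 100; -2.6253 0.0016 -0.0006 -0.0883 0.4943 0.4709 100; -2.7453 0.0017 -0.0006 -0.0882 0.5215 0.4774 100; -2.8653 0.0018 -0.0005 -0.0882 0.5487 0.4839 100
20
```

Request:
arm_command(commands="-0.113 0 -0.001 -0.012 0.011 0.038 100; -0.226 0 -0.001 -0.024 0.021 0.076 100; -0.34 0 -0.001 -0.035 0.032 0.114 100; -0.452 0 -0.001 -0.047 0.043 0.153 100; -0.565 0 -0.001 -0.059 0.053 0.191 100; -0.725 0 -0.001 -0.065 0.089 0.224 100; -0.885 0 -0.001 -0.071 0.124 0.257 100; -1.045 0 -0.001 -0.077 0.159 0.29 100; -1.205 0.001 -0.001 -0.083 0.194 0.323 100; -1.365 0.001 -0.001 -0.088 0.23 0.356 100; -1.545 0.001 -0.001 -0.088 0.266 0.375 100; -1.725 0.001 -0.001 -0.088 0.303 0.394 100; -1.905 0.001 -0.001 -0.088 0.34 0.413 100; -2.085 0.001 -0.001 -0.088 0.376 0.432 100; -2.265 0.001 -0.001 -0.088 0.413 0.451 100; -2.385 0.001 -0.001 -0.088 0.44 0.458 100; -2.505 0.001 -0.001 -0.088 0.467 0.464 100; -2.625 0.002 -0.001 -0.088 0.494 0.471 100; -2.745 0.002 -0.001 -0.088 0.522 0.477 100; -2.865 0.002 -0.001 -0.088 0.549 0.484 100")

```text
clock: 2.65
tcp_pos: [0.4997, -0.0088, 0.2997]
tool_rot: [-2.202, 0.042, 2.202]
contact_force: [-0.3, 0.7, 0.1]
gripper_width: 0.0857
```

```bash
python3 - <<'E'
from h import *
p,d=grab('wrist','w1'); print(d['c'].round(3),d['Rwc'].round(3))
rows([((.45,.12,.3),3.17,3),((.39,.28,.28),3.24,4)],100)
E
```

```text
[ 0.57  -0.012  0.463] [[-0.039 -0.96  -0.278]
 [-0.999  0.037  0.012]
 [-0.001  0.278 -0.961]]
now [ 0.5    -0.0067  0.2996] psi 3.11 tilt [ 0.     0.001 -1.   ] j [ 0.38  0.02 -0.22 -0.   -1.34  1.16] t 2.7 F [0.4 1.9 0. ] w 0.0853
-0.0199 -0.0004 0.0007 -0.0001 -0.0417 0.018 100; -0.0398 -0.0004 0.0007 -0.0002 -0.0834 0.0359 100; -0.0598 -0.0004 0.0007 -0.0003 -0.1251 0.0539 100; -0.0773 -0.0004 0.0007 0.0047 -0.1646 0.0701 100; -0.0948 -0.0004 0.0007 0.0097 -0.2041 0.0864 100; -0.1123 -0.0005 0.0007 0.0148 -0.2436 0.1026 100; -0.1298 -0.0005 0.0007 0.0198 -0.2831 0.1189 100
7
```

View pics/w1.png

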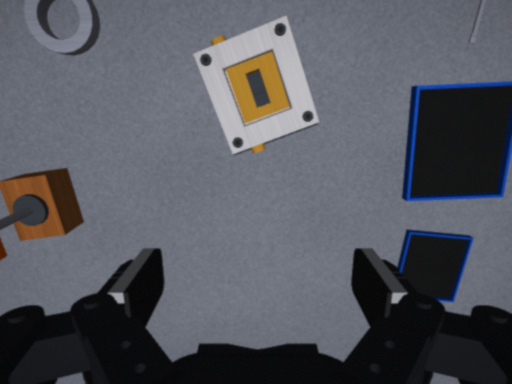

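Request:
arm_command(commands="-0.02 0 0.001 0 -0.042 0.018 100; -0.04 0 0.001 0 -0.083 0.036 100; -0.06 0 0.001 0 -0.125 0.054 100; -0.077 0 0.001 0.005 -0.165 0.07 100; -0.095 0 0.001 0.01 -0.204 0.086 100; -0.112 0 0.001 0.015 -0.244 0.103 100; -0.13 0 0.001 0.02 -0.283 0.119 100; -0.13 0 0.001 0.02 -0.283 0.119 100; -0.13 0 0.001 0.02 -0.283 0.119 100")

```text
clock: 3.82
tcp_pos: [0.3897, 0.2797, 0.2796]
tool_rot: [2.17, 0.107, -2.17]
contact_force: [0.9, -0.0, 0.3]
gripper_width: 0.0851
```

```bash
python3 - <<'E'
from h import *
p,d=grab('wrist','w2'); print(d['c'].round(3)); cur()
h=cv2.cvtColor(p,cv2.COLOR_BGR2HSV);m=cv2.inRange(h,(3,200,120),(18,255,255))
n,l,s,c=cv2.connectedComponentsWithStats(m)
for i in range(1,n):
    if s[i,4]>40: print(s[i],c[i],cv2.minAreaRect(np.argwhere(l==i)[:,::-1].astype(np.float32)))
E
```

```text
[0.46  0.287 0.443]
[ 234   79   17   79 1213] [242.13767519 117.16240725] ((242.0, 118.0), (78.0, 16.0), 90.0)
```

View pics/w2.png

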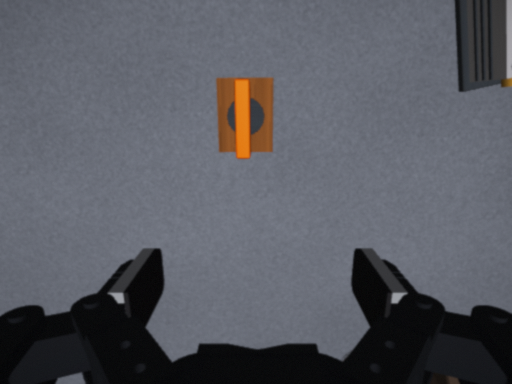

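```bash
python3 - <<'E'
from h import *
p,d=load('w2')
cv2.imwrite('pics/w2c.png',cv2.resize(p[60:180,190:300],None,fx=5,fy=5,interpolation=cv2.INTER_CUBIC))
a=onz(d,(242,79),.14);b=onz(d,(243,158),.14);print((a+b)/2,np.linalg.norm(a-b),np.arctan2(*(a-b)[[1,0]]))
hc=[onz(d,x,.05) for x in [(217,79),(272,78),(273,152),(220,153)]];print(np.mean(hc,0),np.linalg.norm(hc[1]-hc[2]),np.linalg.norm(hc[0]-hc[1]),np.arctan2(*(hc[0]-hc[3])[[1,0]]),np.arctan2(*(hc[1]-hc[2])[[1,0]]))
print('collar',onz(d,(245.5,116),.058))
E
```

```text
[0.44390728 0.29887679 0.14      ] 0.07096671073615167 0.09821517722839194
[0.44315365 0.29923148 0.05      ] 0.08575573602855657 0.06366798147172456 0.10605164038962553 0.12526174023015293
collar [0.44423832 0.29906529 0.058     ]
```

View pics/w2c.png

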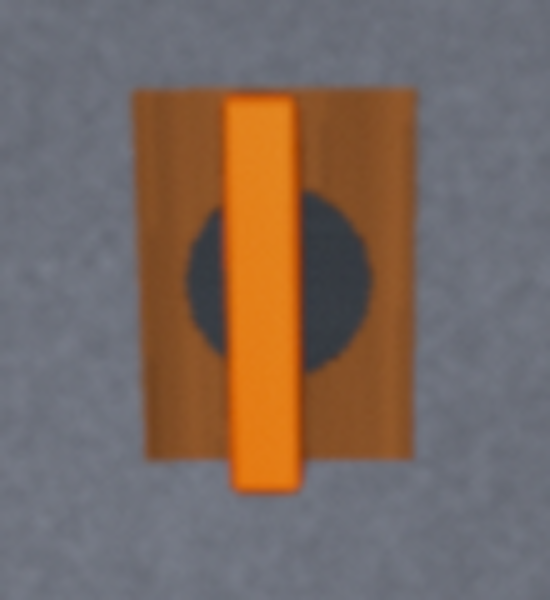

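```bash
python3 - <<'E'
from h import *
rows([((.444,.299,.2),3.247,4),((.444,.299,.119),3.247,4),((.444,.299,.119),3.247,2)],100)
E
```

```text
now [0.39   0.2794 0.2798] psi -3.043 tilt [ 0. -0. -1.] j [ 1.03 -0.01 -0.29  0.   -1.29  0.64] t 3.875 F [-0.2  0.2 -0.3] w 0.0854
-1.5726 0.0001 -0.0007 0.02 -0.0036 -0.0139 100; 3.1381 -0.0008 0.0006 0.0399 -0.0071 -0.0278 100; 1.5655 -0.0007 -0.0001 0.0599 -0.0107 -0.0417 100; -0.0071 -0.0004 -0.0005 0.0798 -0.0142 -0.0557 100; -0.0071 -0.0004 -0.0005 0.1001 -0.0142 -0.0556 100; -0.0071 -0.0004 -0.0005 0.1203 -0.0142 -0.0556 100; -0.0071 -0.0004 -0.0005 0.1406 -0.0142 -0.0556 100; -0.0071 -0.0004 -0.0005 0.1608 -0.0143 -0.0556 100; -0.0071 -0.0004 -0.0005 0.1608 -0.0143 -0.0556 100; -0.0071 -0.0004 -0.0005 0.1608 -0.0143 -0.0556 100
10
```

Request:
arm_command(commands="-0.003 0 0 0.02 -0.004 -0.014 100; -0.007 0 0 0.04 -0.007 -0.028 100; -0.007 0 0 0.06 -0.011 -0.042 100; -0.007 0 0 0.08 -0.014 -0.056 100; -0.007 0 0 0.1 -0.014 -0.056 100; -0.007 0 0 0.12 -0.014 -0.056 100; -0.007 0 0 0.14 -0.014 -0.056 100; -0.007 0 0 0.161 -0.014 -0.056 100; -0.007 0 0 0.161 -0.014 -0.056 100; -0.007 0 0 0.161 -0.014 -0.056 100")

```text
clock: 5.12
tcp_pos: [0.4451, 0.2986, 0.1197]
tool_rot: [2.169, 0.114, -2.166]
contact_force: [-0.1, -0.6, 0.6]
gripper_width: 0.0856
```

```bash
sed -i "s/p0,R0,psi,s=cur();p=p0/p0,R0,psi,s=cur();psi%=2*np.pi;p=p0/" h.py; python3 - <<'E'
from h import *
p,d=grab('wrist','w3')
rows([((.444,.299,.119),3.247,1)],0)
E
```

```text
now [0.4451 0.2989 0.1199] psi 3.246 tilt [ 0.002  0.001 -1.   ] j [ 0.96  0.21 -0.42  0.   -0.94  0.72] t 5.175 F [ 0.8  0.2 -0.5] w 0.0855
-0.0005 -0.0016 0.0004 0.0009 -0.0002 0.0011 0
1
```

View pics/w3.png

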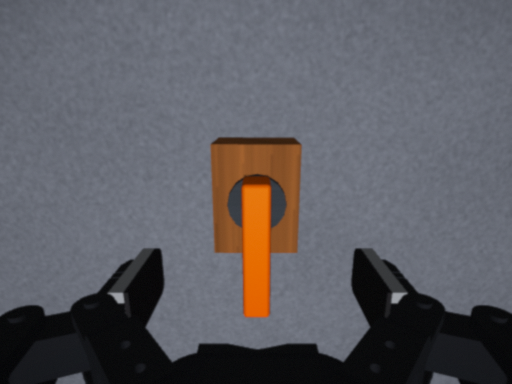

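Request:
arm_command(commands="0 0 0 0.001 0 0.001 0; 0 0 0 0.001 0 0.001 0; 0 0 0 0.001 0 0.001 0; 0 0 0 0.001 0 0.001 0; 0 0 0 0.001 0 0.001 0; 0 0 0 0.001 0 0.001 0; 0 0 0 0.001 0 0.001 0; 0 0 0 0.001 0 0.001 0")

```text
clock: 6.18
tcp_pos: [0.4443, 0.2991, 0.1192]
tool_rot: [2.17, 0.115, -2.166]
contact_force: [-1.4, 0.9, 4.9]
gripper_width: 0.0097
```

```bash
python3 - <<'E'
from h import *
p,d=load('w1')
p,d=p,d
cv2.imwrite('pics/w1c.png',cv2.resize(p[10:160,180:330],None,fx=4,fy=4,interpolation=cv2.INTER_CUBIC))
h=cv2.cvtColor(p,cv2.COLOR_BGR2HSV)[10:160,180:330]
m=cv2.inRange(h,(12,120,60),(30,255,255))
n,l,s,c=cv2.connectedComponentsWithStats(m)
for i in range(1,n):
    if s[i,4]>100: 
        r=cv2.minAreaRect(np.argwhere(l==i)[:,::-1].astype(np.float32)); print(s[i],r,cv2.boxPoints(r)+[180,10])
rows([((.444,.299,.25),3.247,8)],0)
E
```

```text
[  46   42   64   70 2310] ((77.98950958251953, 76.54222106933594), (58.25753402709961, 49.03865432739258), 70.25315856933594) [[225.07046127  67.41059875]
 [271.22538757  50.84216309]
 [290.90855408 105.67384338]
 [244.75363159 122.24227905]]
now [0.4443 0.2991 0.1192] psi 3.247 tilt [ 0.002  0.001 -1.   ] j [ 0.96  0.21 -0.43  0.   -0.93  0.72] t 6.175 F [-1.4  0.9  4.9] w 0.0097
0 -0.0022 0.0009 -0.0163 0 0 0; -0.0001 -0.0022 0.0009 -0.0327 0 0 0; -0.0001 -0.0022 0.0009 -0.049 0 0 0; -0.0002 -0.0022 0.0009 -0.0654 0 0 0; -0.0002 -0.0022 0.0009 -0.0817 -0.0001 0 0; -0.0003 -0.0022 0.0009 -0.0981 -0.0001 0 0; -0.0003 -0.0022 0.0009 -0.1144 -0.0001 0 0; -0.0003 -0.0022 0.0009 -0.1308 -0.0001 0 0
8
```

View pics/w1c.png

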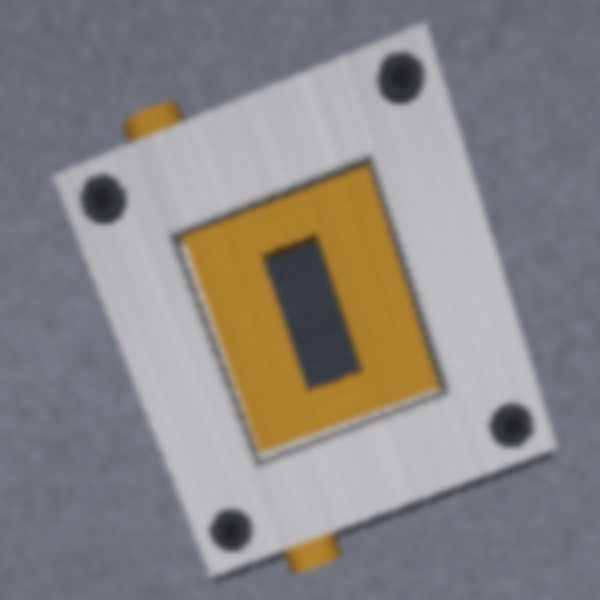

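```bash
python3 - <<'E'
from h import *
p,d=grab('wrist','w4')
p,d=grab('scene','s4')
cv2.imwrite('pics/s4c.png',cv2.resize(p[70:190,270:390],None,fx=4,fy=4))
print(cur()[3]['gripper_width'])
E
```

```text
0.01002580943645005
```

View pics/w4.png

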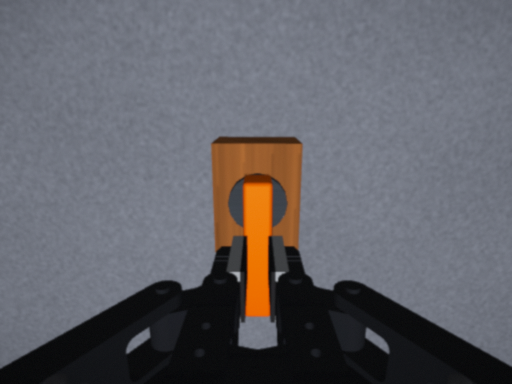

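View pics/s4c.png

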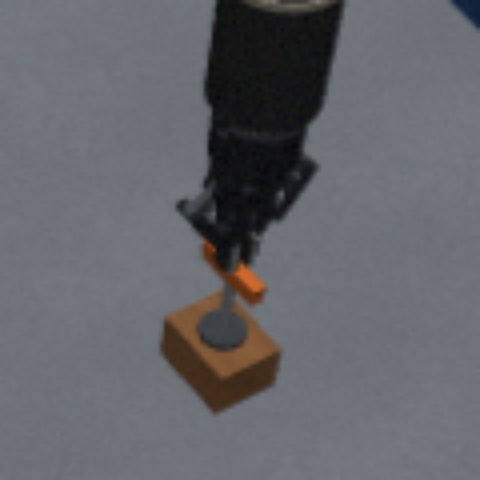

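Request:
arm_command(commands="0 0 0 -0.01 0 0 0; 0 -0.002 0.001 -0.025 0 0 0; 0 -0.002 0.001 -0.045 0 0 0; 0 -0.002 0.001 -0.065 0 0 0; 0 -0.002 0.001 -0.085 0 0 0; 0 -0.002 0.001 -0.105 0 0 0; 0 -0.002 0.001 -0.125 0 0 0; 0 -0.002 0.001 -0.125 0 0 0; 0 -0.002 0.001 -0.125 0 0 0")

```text
clock: 7.4
tcp_pos: [0.4436, 0.2986, 0.2436]
tool_rot: [2.167, 0.113, -2.168]
contact_force: [-0.3, -1.1, -3.2]
gripper_width: 0.01
```

```bash
python3 - <<'E'
from h import *
p,d=grab('wrist','w5')
p,d=load('w1')
b=np.array([[180+x/4-.4,10+y/4-.4] for x,y in [(180,238),(371,161),(443,392),(262,460)]])
P=[onz(d,x,.073) for x in b];print('plug',np.mean(P,0),np.linalg.norm(P[0]-P[1]),np.linalg.norm(P[1]-P[2]),np.arctan2(*(P[0]-P[3])[[1,0]]),np.arctan2(*(P[1]-P[2])[[1,0]]))
b=np.array([[180+x/4-.4,10+y/4-.4] for x,y in [(102,199),(401,77),(512,425),(231,528)]])
P=[onz(d,x,.079) for x in b];print('screws',np.mean(P,0),np.arctan2(*(P[0]-P[3])[[1,0]]),np.arctan2(*(P[1]-P[2])[[1,0]]))
b=np.array([[180+x/4-.4,10+y/4-.4] for x,y in [(264,256),(316,236),(360,371),(310,390)]])
P=[onz(d,x,.073) for x in b];print('slot',np.mean(P,0),np.linalg.norm(P[0]-P[1]),np.linalg.norm(P[1]-P[2]),np.arctan2(*(P[0]-P[3])[[1,0]]),np.arctan2(*(P[1]-P[2])[[1,0]]))
b=np.array([[180+x/4-.4,10+y/4-.4] for x,y in [(55,178),(427,24),(553,450),(212,576)]])
P=[onz(d,x,.075) for x in b];print('hous',np.mean(P,0),np.linalg.norm(P[0]-P[1]),np.linalg.norm(P[1]-P[2]),np.arctan2(*(P[0]-P[3])[[1,0]]),np.arctan2(*(P[1]-P[2])[[1,0]]))
# target: view pose
rows([((.5,.15,.29),3.35,5),((.53,-.012,.27),3.449,5),((.53,-.012,.27),3.449,2)],0)
E
```

```text
plug [ 0.58639495 -0.01289934  0.073     ] 0.057794091803690495 0.06623740437357596 0.31280628208764344 0.2995452627262077
screws [ 0.58667376 -0.01224436  0.079     ] 0.32219526486355765 0.31746386936653814
slot [ 0.58681365 -0.0124989   0.073     ] 0.015794958700705467 0.039107527052304615 0.30308066217390744 0.2979388493278724
hous [ 0.58603738 -0.01229671  0.075     ] 0.11018843595385604 0.11987143407566392 0.3170556147504634 0.30283104491716467
now [0.4435 0.2984 0.2433] psi 3.246 tilt [-0.001 -0.001 -1.   ] j [ 0.96  0.11 -0.25 -0.   -1.22  0.72] t 7.45 F [-0.2  0.1 -2.6] w 0.0101
-0.0207 0.0012 -0.001 -0.0093 0.0307 -0.0081 0; -0.0414 0.0013 -0.0009 -0.0186 0.0614 -0.0162 0; -0.0622 0.0013 -0.0009 -0.028 0.0921 -0.0243 0; -0.0829 0.0013 -0.0009 -0.0373 0.1228 -0.0325 0; -0.1036 0.0013 -0.0009 -0.0466 0.1536 -0.0406 0; -0.1234 0.0013 -0.0009 -0.0426 0.1864 -0.0432 0; -0.1432 0.0013 -0.0009 -0.0386 0.2192 -0.0457 0; -0.163 0.0013 -0.0009 -0.0345 0.2521 -0.0483 0; -0.1828 0.0013 -0.0009 -0.0305 0.2849 -0.0509 0; -0.2026 0.0013 -0.0008 -0.0265 0.3178 -0.0535 0; -0.2026 0.0013 -0.0008 -0.0265 0.3178 -0.0535 0; -0.2026 0.0013 -0.0008 -0.0265 0.3178 -0.0535 0
12
```

View pics/w5.png

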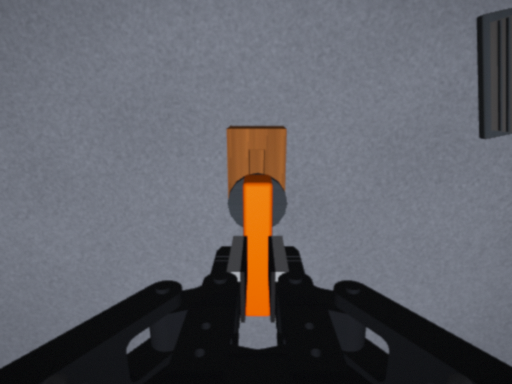

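Request:
arm_command(commands="-0.02 0.001 -0.001 -0.009 0.031 -0.008 0; -0.041 0.001 -0.001 -0.019 0.061 -0.016 0; -0.062 0.001 -0.001 -0.028 0.092 -0.024 0; -0.083 0.001 -0.001 -0.037 0.123 -0.032 0; -0.104 0.001 -0.001 -0.047 0.154 -0.041 0; -0.123 0.001 -0.001 -0.043 0.186 -0.043 0; -0.143 0.001 -0.001 -0.039 0.219 -0.046 0; -0.163 0.001 -0.001 -0.035 0.252 -0.048 0; -0.183 0.001 -0.001 -0.03 0.285 -0.051 0; -0.203 0.001 -0.001 -0.027 0.318 -0.053 0; -0.203 0.001 -0.001 -0.027 0.318 -0.053 0; -0.203 0.001 -0.001 -0.027 0.318 -0.053 0; -0.203 0.001 -0.001 -0.027 0.318 -0.053 0")

```text
clock: 9.07
tcp_pos: [0.5294, -0.0116, 0.2703]
tool_rot: [2.055, 0.32, -2.056]
contact_force: [0.5, 0.5, -1.9]
gripper_width: 0.0102
```

```bash
python3 - <<'E'
from h import *
p,d=grab('wrist','w6')
cv2.imwrite('pics/w6c.png',cv2.resize(p[20:220,156:356],None,fx=3,fy=3,interpolation=cv2.INTER_CUBIC))
rows([((.5866,-.0125,.25),3.447,3)],0)
E
```

```text
now [ 0.5295 -0.0116  0.2704] psi 3.45 tilt [-0.  0. -1.] j [ 0.35  0.08 -0.21 -0.   -1.28  1.53] t 9.125 F [ 1.2 -0.1 -2.6] w 0.0099
0.0011 0.0004 0.0003 0.0068 0.0061 -0.018 0; 0.0022 0.0004 0.0003 0.0136 0.0122 -0.0361 0; 0.0032 0.0004 0.0003 0.0204 0.0182 -0.0541 0
3
```

View pics/w6c.png

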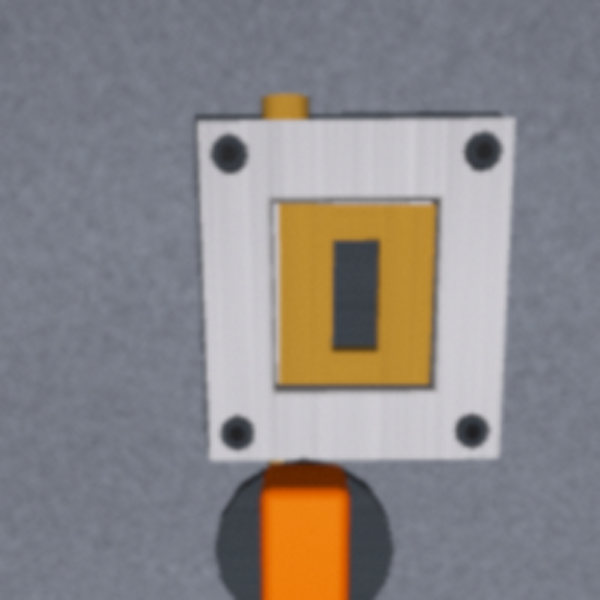

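```bash
python3 - <<'E'
from h import *
p,d=load('w6')
f=lambda x,y:(156+x/3-.33,20+y/3-.33)
def q(n,z,L):
    P=[onz(d,f(*x),z) for x in L]
    print(n,np.mean(P,0).round(4),[round(np.linalg.norm(P[i]-P[(i+1)%4]),4) for i in range(4)],np.arctan2(*(P[0]-P[3])[[1,0]]).round(3),np.arctan2(*(P[1]-P[2])[[1,0]]).round(3))
q('slot',.073,[(333,240),(379,240),(377,351),(333,351)])
q('plug',.073,[(277,203),(436,202),(433,386),(280,387)])
q('screw',.079,[(229,152),(482,150),(472,430),(237,432)])
q('hous',.075,[(197,119),(516,117),(499,458),(210,460)])
E
```

```text
slot [ 0.5867 -0.0125  0.073 ] [np.float64(0.0166), np.float64(0.0395), np.float64(0.0164), np.float64(0.0395)] 0.316 0.31
plug [ 0.5867 -0.013   0.073 ] [np.float64(0.0567), np.float64(0.0655), np.float64(0.0574), np.float64(0.0655)] 0.316 0.328
screw [ 0.5868 -0.012   0.079 ] [np.float64(0.0874), np.float64(0.0978), np.float64(0.0879), np.float64(0.098)] 0.316 0.321
hous [ 0.5867 -0.0124  0.075 ] [np.float64(0.1105), np.float64(0.1204), np.float64(0.1102), np.float64(0.1206)] 0.317 0.315
```

```bash
python3 - <<'E'
from h import *
rows([((.5867,-.0125,.25),3.457,3),((.5867,-.0125,.175),3.457,5),((.5867,-.0125,.175),3.457,2)],0)
E
```

```text
now [ 0.5295 -0.0116  0.2704] psi 3.45 tilt [-0.  0. -1.] j [ 0.35  0.08 -0.21 -0.   -1.28  1.53] t 9.125 F [ 1.2 -0.1 -2.6] w 0.0099
-0.0023 0.0004 0.0003 0.0068 0.0061 -0.0181 0; -0.0045 0.0004 0.0003 0.0136 0.0122 -0.0362 0; -0.0068 0.0004 0.0003 0.0204 0.0183 -0.0542 0; -0.0068 0.0004 0.0003 0.0354 0.0183 -0.0542 0; -0.0068 0.0004 0.0003 0.0504 0.0183 -0.0543 0; -0.0068 0.0004 0.0003 0.0654 0.0183 -0.0543 0; -0.0068 0.0004 0.0003 0.0804 0.0183 -0.0543 0; -0.0068 0.0004 0.0003 0.0954 0.0183 -0.0543 0; -0.0068 0.0004 0.0003 0.0954 0.0183 -0.0543 0; -0.0068 0.0004 0.0003 0.0954 0.0183 -0.0543 0
10
```

Request:
arm_command(commands="-0.002 0 0 0.007 0.006 -0.018 0; -0.005 0 0 0.014 0.012 -0.036 0; -0.007 0 0 0.02 0.018 -0.054 0; -0.007 0 0 0.035 0.018 -0.054 0; -0.007 0 0 0.05 0.018 -0.054 0; -0.007 0 0 0.065 0.018 -0.054 0; -0.007 0 0 0.08 0.018 -0.054 0; -0.007 0 0 0.095 0.018 -0.054 0; -0.007 0 0 0.095 0.018 -0.054 0; -0.007 0 0 0.095 0.018 -0.054 0; -0.007 0 0 0.095 0.018 -0.054 0")

```text
clock: 10.5
tcp_pos: [0.5868, -0.0122, 0.1762]
tool_rot: [2.052, 0.327, -2.05]
contact_force: [0.4, -1.1, -1.4]
gripper_width: 0.0097
```

```bash
python3 - <<'E'
from h import *
p,d=grab('scene','s7')
cv2.imwrite('pics/s7c.png',cv2.resize(p[150:260,200:330],None,fx=5,fy=5,interpolation=cv2.INTER_CUBIC))
# expected foot & slot pixel
P,Rr,psi,s=cur()
print(proj(d,P+[0,0,-.089]),proj(d,[.5867,-.0125,.073]),np.array([200,150]))
p,d=grab('wrist','w7')
rows([((.5867,-.0125,.155),3.457,4),((.5867,-.0125,.144),3.457,4)],0)
E
```

```text
[264.09568532 207.26694089] [263.95953354 209.79780069] [200 150]
now [ 0.5867 -0.0122  0.176 ] psi 3.457 tilt [ 0.001  0.    -1.   ] j [ 0.31  0.24 -0.24 -0.   -1.09  1.57] t 10.6 F [ 1.1 -0.5 -1.6] w 0.01
0.0001 -0.0007 0.0002 0.0052 0.0001 0 0; 0.0002 -0.0007 0.0002 0.0105 0.0001 0 0; 0.0002 -0.0007 0.0002 0.0157 0.0002 0.0001 0; 0.0003 -0.0007 0.0002 0.021 0.0003 0.0001 0; 0.0003 -0.0007 0.0002 0.0237 0.0003 0.0001 0; 0.0003 -0.0007 0.0002 0.0265 0.0003 0.0001 0; 0.0003 -0.0007 0.0002 0.0292 0.0003 0.0001 0; 0.0003 -0.0007 0.0002 0.032 0.0003 0.0001 0
8
```

View pics/s7c.png

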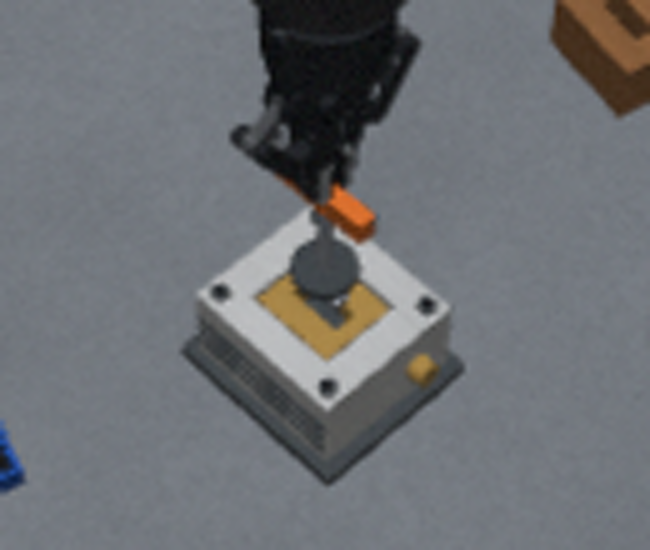

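View pics/w7.png

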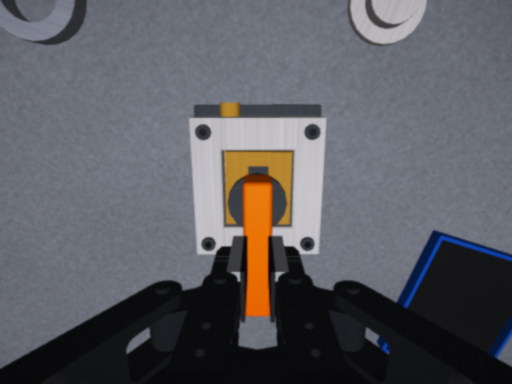

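Request:
arm_command(commands="0 -0.001 0 0.005 0 0 0; 0 -0.001 0 0.01 0 0 0; 0 -0.001 0 0.013 0 0 0; 0 -0.001 0 0.016 0 0 0; 0 -0.001 0 0.019 0 0 0; 0 -0.001 0 0.021 0 0 0; 0 -0.001 0 0.021 0 0 0")

```text
clock: 11.48
tcp_pos: [0.5866, -0.0122, 0.1549]
tool_rot: [2.05, 0.327, -2.052]
contact_force: [0.6, 0.1, -2.4]
gripper_width: 0.0099
```

```bash
python3 - <<'E'
from h import *
rows([((.5867,-.0125,.143),3.457,4)],0)
E
```

```text
now [ 0.5866 -0.0122  0.1549] psi 3.457 tilt [-0.001  0.    -1.   ] j [ 0.31  0.26 -0.27 -0.   -1.05  1.57] t 11.475 F [ 0.6  0.1 -2.4] w 0.0099
0.0001 0.0006 0.0002 0.003 0.0001 0 0; 0.0001 0.0006 0.0002 0.0059 0.0001 0 0; 0.0002 0.0006 0.0002 0.0089 0.0002 0 0; 0.0003 0.0006 0.0002 0.0119 0.0003 0 0
4
```

Foot is 7 mm inside the slot with no contact force. Continue to collar contact.

Request:
arm_command(commands="0 0 0 0.003 0 0 0; 0 0 0 0.006 0 0 0; 0 0 0 0.009 0 0 0; 0 0 0 0.011 0 0 0; 0 0 0 0.012 0 0 0; 0 0 0 0.0125 0 0 0; 0 0 0 0.0125 0 0 0")

```text
clock: 12.35
tcp_pos: [0.5867, -0.0122, 0.1424]
tool_rot: [2.051, 0.327, -2.052]
contact_force: [-0.3, 0.1, -2.1]
gripper_width: 0.0101
```

```bash
python3 - <<'E'
from h import *
P,Rr,psi,s=cur();print(s['contact_force'],s['wrist_torque'],P,psi)
E
```

```text
[-0.28233104  0.06779888 -2.06126196] [-0.05797315 -0.06792627 -0.01306721] [ 0.58666706 -0.01220916  0.14242472] -2.8258959935409864
```

Request:
arm_command(commands="0 0 0 0.0005 0 0 0; 0 0 0 0.001 0 0 0; 0.1 0 0 0.001 0 0 0; 0.2 0 0 0.0012 0 0 0; 0.3 0 0 0.0014 0 0 0; 0.3 0 0 0.0014 0 0 0")

```text
clock: 13.1
tcp_pos: [0.5877, -0.0122, 0.1421]
tool_rot: [2.216, 0.017, -2.211]
contact_force: [0.1, -0.1, 4.7]
gripper_width: 0.01
```

```bash
python3 - <<'E'
from h import *
P,Rr,psi,s=cur();print(s['contact_force'],s['wrist_torque'],P,psi,s['gripper_width'])
E
```

```text
[ 0.14052051 -0.06751027  4.71357329] [-0.06189164  0.0869261  -0.03103294] [ 0.58773018 -0.01217797  0.14214986] -3.126040002068712 0.010042225155156593
```

Request:
arm_command(commands="0.12 0 0 0.0003 0 0 0; 0.24 0 0 0.0006 0 0 0; 0.36 0 0 0.0009 0 0 0; 0.48 0 0 0.0012 0 0 0; 0.6 0 0 0.0015 0 0 0; 0.6 0 0 0.0015 0 0 0")

```text
clock: 13.85
tcp_pos: [0.589, -0.0122, 0.1422]
tool_rot: [-1.893, 0.567, 1.884]
contact_force: [0.6, -0.6, 6.3]
gripper_width: 0.0098
```

```bash
python3 - <<'E'
from h import *
P,Rr,psi,s=cur();print(s['contact_force'],s['wrist_torque'],P,psi%6.2832,s['gripper_width'])
E
```

```text
[ 0.59499166 -0.58763506  6.30421707] [0.02176841 0.09112551 0.00790908] [ 0.5890459  -0.01215083  0.14215545] 2.5572345252581976 0.009847117675008319
```

Request:
arm_command(commands="0.12 0 0 0.001 0.0005 0.0008 0; 0.24 0 0 0.0015 0.0009 0.0013 0; 0.36 0 0 0.0018 0.0013 0.0019 0; 0.48 0 0 0.002 0.0013 0.0019 0; 0.6 0 0 0.002 0.0013 0.0019 0; 0.6 0 0 0.002 0.0013 0.0019 0")

```text
clock: 14.6
tcp_pos: [0.5886, -0.0121, 0.1421]
tool_rot: [-1.494, 0.995, 1.48]
contact_force: [-0.1, -0.9, 9.2]
gripper_width: 0.0101
```

```bash
python3 - <<'E'
from h import *
P,Rr,psi,s=cur();print(s['contact_force'],s['wrist_torque'],P,psi%6.2832,s['gripper_width'],s['joints'],Rr[:,0])
p,d=grab('wrist','w8')
p,d=grab('scene','s8')
cv2.imwrite('pics/s8c.png',cv2.resize(p[150:260,200:330],None,fx=5,fy=5,interpolation=cv2.INTER_CUBIC))
E
```

```text
[-0.08252356 -0.88627531  9.23035289] [0.03486775 0.01640052 0.00413318] [ 0.58857772 -0.01213041  0.14214684] 1.9574700820847843 0.010075572105523215 [ 0.31319015  0.2669432  -0.28933049  0.00325446 -1.00565081  0.07176758] [ 9.28917098e-03  1.19332518e-04 -9.99956848e-01]
```

View pics/w8.png

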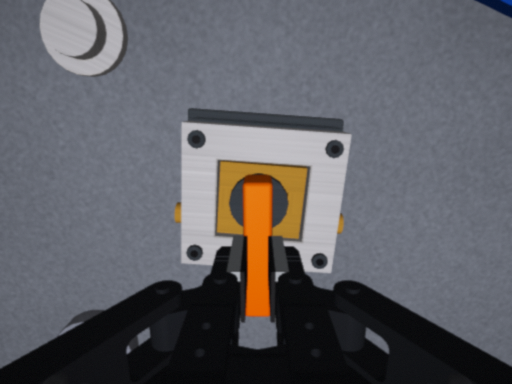

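View pics/s8c.png

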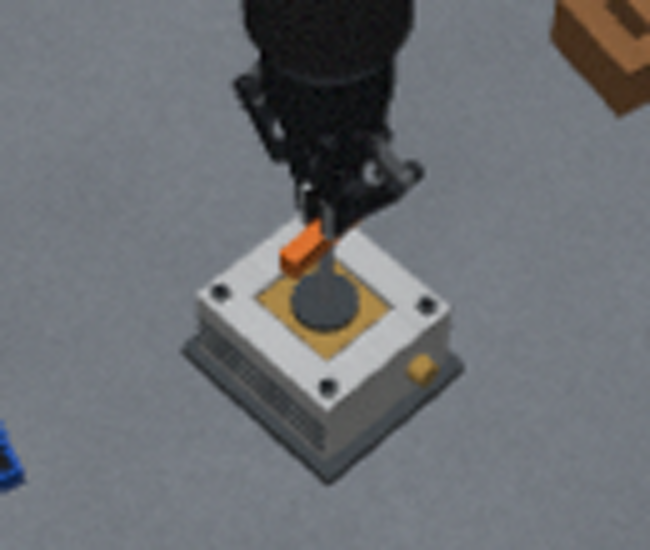

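```bash
python3 - <<'E'
from h import *
rows([((.5867,-.0123,.1415),1.88,2),((.5867,-.0123,.142),1.88,1),((.5867,-.0123,.152),1.88,4)],0)
E
```

```text
now [ 0.5886 -0.0122  0.1421] psi 1.959 tilt [ 0.009  0.    -1.   ] j [ 0.31  0.27 -0.29  0.   -1.01  0.07] t 14.7 F [-0.6  0.5  9.2] w 0.0099
0.0395 -0.0032 0.0087 0.0003 0.0009 0.0003 0; 0.079 -0.0031 0.0087 0.0006 0.0018 0.0006 0; 0.079 -0.0031 0.0087 0.0001 0.0018 0.0006 0; 0.079 -0.0031 0.0087 -0.0024 0.0018 0.0006 0; 0.079 -0.0031 0.0087 -0.0049 0.0017 0.0006 0; 0.079 -0.0031 0.0087 -0.0074 0.0017 0.0005 0; 0.079 -0.0031 0.0087 -0.0099 0.0017 0.0005 0
7
```

Request:
arm_command(commands="0.04 -0.003 0.009 0 0.001 0 0; 0.08 -0.003 0.009 0 0.002 0.001 0; 0.08 -0.003 0.009 0 0.002 0.001 0; 0.08 -0.003 0.009 -0.002 0.002 0.001 0; 0.08 -0.003 0.009 -0.004 0.002 0.001 0; 0.08 -0.003 0.009 -0.007 0.002 0.001 0; 0.08 -0.003 0.009 -0.01 0.002 0.001 0; 0.08 -0.003 0.009 -0.01 0.002 0.001 0; 0.08 -0.003 0.009 -0.01 0.002 0.001 0")

```text
clock: 15.82
tcp_pos: [0.5861, -0.012, 0.152]
tool_rot: [-1.432, 1.048, 1.433]
contact_force: [-0.8, 0.5, -5.7]
gripper_width: 0.0097
```

```bash
python3 - <<'E'
from h import *
P,Rr,psi,s=cur();print(s['contact_force'],s['wrist_torque'],P,psi%6.2832,s['gripper_width'],Rr[:,0])
p,d=grab('wrist','w9')
p,d=grab('scene','s9')
cv2.imwrite('pics/s9c.png',cv2.resize(p[150:260,200:330],None,fx=5,fy=5,interpolation=cv2.INTER_CUBIC))
rows([((.5867,-.0123,.165),1.88,4),((.5867,-.0123,.25),1.88,12)],0)
E
```

```text
[-0.76204228  0.48343371 -5.72662488] [ 0.02843385 -0.02209269  0.0242029 ] [ 0.58613017 -0.01197525  0.1520191 ] 1.8790088914638288 0.0096650821288672 [-4.27005734e-04 -1.03067457e-04 -9.99999904e-01]
now [ 0.5861 -0.012   0.152 ] psi 1.879 tilt [-0.001 -0.    -1.   ] j [ 0.31  0.26 -0.27 -0.   -1.04 -0.  ] t 15.925 F [ 1.1  0.  -5.1] w 0.0099
-0.0002 0 -0.0006 -0.0033 -0.0001 -0.0001 0; -0.0005 0 -0.0006 -0.0065 -0.0002 -0.0002 0; -0.0007 0 -0.0006 -0.0098 -0.0004 -0.0004 0; -0.001 0 -0.0006 -0.013 -0.0005 -0.0005 0; -0.001 0 -0.0006 -0.0201 -0.0005 -0.0005 0; -0.001 0 -0.0006 -0.0272 -0.0005 -0.0005 0; -0.001 0 -0.0006 -0.0343 -0.0005 -0.0005 0; -0.001 0 -0.0006 -0.0414 -0.0005 -0.0005 0; -0.001 0 -0.0006 -0.0485 -0.0005 -0.0005 0; -0.001 0 -0.0006 -0.0555 -0.0004 -0.0005 0; -0.001 0 -0.0006 -0.0626 -0.0004 -0.0005 0; -0.001 0 -0.0006 -0.0697 -0.0004 -0.0005 0; -0.001 0 -0.0006 -0.0768 -0.0004 -0.0005 0; -0.001 0 -0.0006 -0.0839 -0.0004 -0.0005 0; -0.001 0 -0.0006 -0.091 -0.0004 -0.0005 0; -0.001 0 -0.0006 -0.098 -0.0004 -0.0005 0
16
```

View pics/s9c.png

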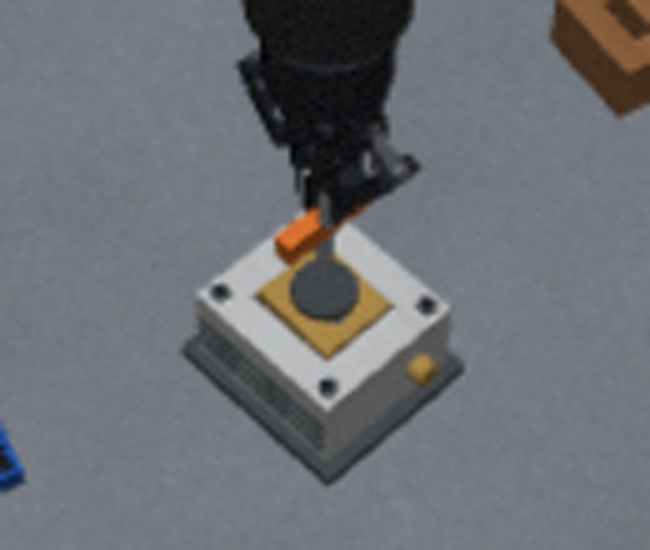

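View pics/w9.png

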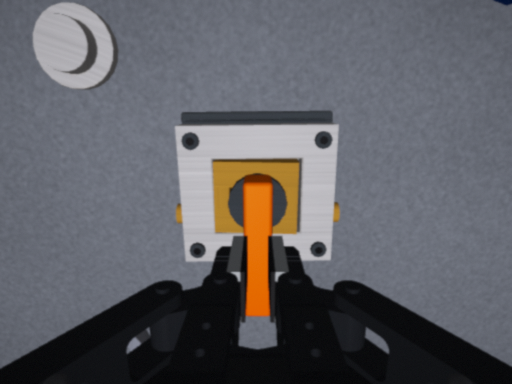

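Request:
arm_command(commands="0 0 -0.001 -0.003 0 0 0; 0 0 -0.001 -0.007 0 0 0; 0 0 -0.001 -0.012 0 0 0; 0 0 -0.001 -0.018 0 0 0; 0 0 -0.001 -0.024 0 0 0; 0 0 -0.001 -0.03 0 0 0; 0 0 -0.001 -0.036 0 0 0; 0 0 -0.001 -0.043 0 0 0; 0 0 -0.001 -0.05 0 0 0; 0 0 -0.001 -0.058 0 0 0; 0 0 -0.001 -0.066 0 0 0; 0 0 -0.001 -0.074 0 0 0; 0 0 -0.001 -0.082 0 0 0; 0 0 -0.001 -0.09 0 0 0; 0 0 -0.001 -0.096 0 0 0; 0 0 -0.001 -0.1 0 0 0; 0 0 -0.001 -0.1 0 0 0; 0 0 -0.001 -0.1 0 0 0")

```text
clock: 18.18
tcp_pos: [0.586, -0.012, 0.2516]
tool_rot: [-1.432, 1.047, 1.433]
contact_force: [-0.4, 0.2, -5.3]
gripper_width: 0.0099
```

```bash
python3 - <<'E'
from h import *
P,Rr,psi,s=cur();print(s['contact_force'],s['wrist_torque'],s['gripper_width'])
p,d=grab('wrist','w10')
p,d=grab('scene','s10')
cv2.imwrite('pics/s10c.png',cv2.resize(p[110:260,190:350],None,fx=4,fy=4,interpolation=cv2.INTER_CUBIC))
for z in (1.57,1.88,1.2): print(z)
rows([((.57,-.10,.25),1.75,4),((.52,-.26,.24),1.57,6),((.49,-.29,.24),1.57,3),((.49,-.29,.24),1.57,2)],0)
p,d=load('w1')
h=cv2.cvtColor(p,cv2.COLOR_BGR2HSV)
E
```

```text
[-0.3788421   0.23140108 -5.31176444] [-0.01122439  0.01252603 -0.01236416] 0.009915790520192345
1.57
1.88
1.2
now [ 0.586  -0.012   0.2516] psi 1.879 tilt [-0.  0. -1.] j [ 0.31  0.19 -0.13 -0.   -1.25 -0.  ] t 18.275 F [-0.7  0.1 -6.2] w 0.0099
0.0322 0.0001 -0.0002 0.0004 0.0105 -0.0198 0; 0.0645 0.0001 -0.0002 0.0008 0.0209 -0.0395 0; 0.0967 0.0001 -0.0002 0.0012 0.0314 -0.0593 0; 0.1289 0.0001 -0.0002 0.0016 0.0419 -0.079 0; 0.1589 0.0001 -0.0002 0.0033 0.0579 -0.1019 0; 0.1889 0.0001 -0.0002 0.0049 0.074 -0.1248 0; 0.2189 0.0001 -0.0002 0.0066 0.09 -0.1477 0; 0.2489 0.0001 -0.0002 0.0083 0.106 -0.1705 0; 0.2789 0.0001 -0.0002 0.0099 0.122 -0.1934 0; 0.3089 0.0001 -0.0002 0.0116 0.1381 -0.2163 0; 0.3089 0.0001 -0.0002 0.0116 0.1506 -0.2228 0; 0.3089 0.0001 -0.0002 0.0116 0.1632 -0.2293 0; 0.3089 0.0001 -0.0002 0.0116 0.1757 -0.2358 0; 0.3089 0.0001 -0.0002 0.0116 0.1757 -0.2358 0; 0.3089 0.0001 -0.0002 0.0116 0.1757 -0.2358 0
15
```

View pics/s10c.png

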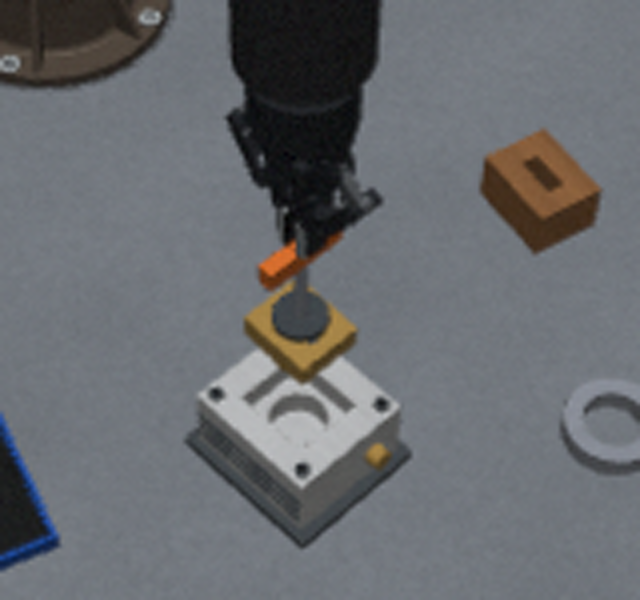

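View pics/w10.png

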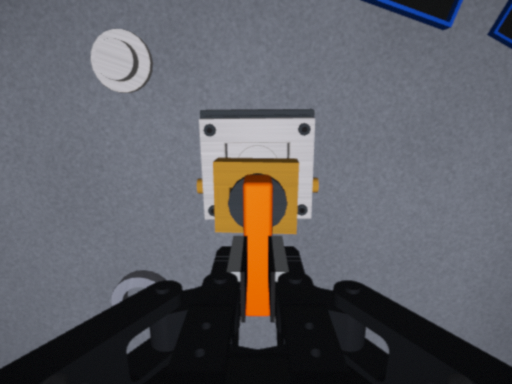

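Request:
arm_command(commands="0.02 0 0 0 0.005 -0.01 0; 0.05 0 0 0 0.015 -0.027 0; 0.08 0 0 0 0.026 -0.048 0; 0.11 0 0 0.001 0.037 -0.069 0; 0.14 0 0 0.002 0.05 -0.09 0; 0.17 0 0 0.003 0.062 -0.11 0; 0.2 0 0 0.005 0.077 -0.13 0; 0.23 0 0 0.007 0.09 -0.148 0; 0.26 0 0 0.008 0.1 -0.16 0; 0.29 0 0 0.01 0.106 -0.168 0; 0.309 0 0 0.01 0.109 -0.172 0; 0.309 0 0 0.01 0.109 -0.172 0; 0.309 0 0 0.01 0.109 -0.172 0")

```text
clock: 19.9
tcp_pos: [0.5346, -0.2085, 0.2416]
tool_rot: [-1.209, 1.209, 1.209]
contact_force: [0.8, 1.0, -5.9]
gripper_width: 0.0099
```

```bash
python3 - <<'E'
from h import *
P,Rr,psi,s=cur();print(P,s['contact_force'],s['wrist_torque'],s['gripper_width'])
p,d=grab('wrist','w11')
h=cv2.cvtColor(p,cv2.COLOR_BGR2HSV)
m=cv2.inRange(h,(105,150,60),(125,255,255))
n,l,st,c=cv2.connectedComponentsWithStats(m)
for i in range(1,n):
    if st[i,4]>100: print(st[i],cv2.boxPoints(cv2.minAreaRect(np.argwhere(l==i)[:,::-1].astype(np.float32))))
E
```

```text
[ 0.53455876 -0.20851092  0.24164932] [ 0.79399534  0.98592995 -5.85502876] [ 0.0744213  -0.02222691  0.01729762] 0.00986700977621073
[ 211   23  146  129 3195] [[210.9605    24.010292]
 [355.9859    22.574394]
 [357.24652  149.89856 ]
 [212.22113  151.33444 ]]
[ 387   54  120   99 1867] [[386.69092  140.0477  ]
 [400.0456    51.572918]
 [506.3592    67.620255]
 [493.00452  156.09503 ]]
```

View pics/w11.png

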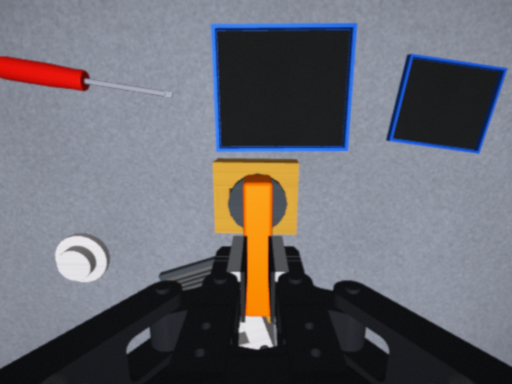

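```bash
python3 - <<'E'
from h import *
p,d=load('w11')
for z in(.016,.023):
    t=[onz(d,x,z) for x in [(212,24),(356,24),(348,150.5),(219,151)]];print(np.mean(t,0),[np.linalg.norm(t[i]-t[(i+1)%4]).round(4) for i in range(4)])
rows([((.504,-.29,.24),1.57,6),((.504,-.29,.24),1.57,2),((.504,-.29,.15),1.57,9),((.504,-.29,.15),1.57,2)],0)
E
```

```text
[ 0.50393418 -0.29256868  0.016     ] [np.float64(0.1578), np.float64(0.1387), np.float64(0.1571), np.float64(0.1394)]
[ 0.50448202 -0.29233293  0.023     ] [np.float64(0.155), np.float64(0.1362), np.float64(0.1542), np.float64(0.1368)]
now [ 0.5346 -0.2085  0.2417] psi 1.571 tilt [ 0.  0. -1.] j [-0.03  0.17 -0.17 -0.   -1.23  0.03] t 19.95 F [-0.3  0.5 -5.5] w 0.01
0.0001 0.0002 0 0.0003 0.0051 -0.0136 0; 0.0003 0.0002 0 0.0006 0.0102 -0.0272 0; 0.0004 0.0002 0 0.0008 0.0153 -0.0408 0; 0.0006 0.0002 0 0.0011 0.0204 -0.0544 0; 0.0007 0.0002 0 0.0014 0.0255 -0.0679 0; 0.0008 0.0002 0 0.0017 0.0306 -0.0815 0; 0.0008 0.0002 0 0.0017 0.0306 -0.0815 0; 0.0008 0.0002 0 0.0017 0.0306 -0.0815 0; 0.0008 0.0002 0 0.0117 0.0306 -0.0815 0; 0.0008 0.0002 0 0.0217 0.0306 -0.0815 0; 0.0008 0.0002 0 0.0317 0.0306 -0.0815 0; 0.0008 0.0002 0 0.0417 0.0306 -0.0815 0; 0.0008 0.0002 0 0.0517 0.0306 -0.0815 0; 0.0008 0.0002 0 0.0617 0.0306 -0.0815 0; 0.0008 0.0002 0 0.0717 0.0306 -0.0815 0; 0.0008 0.0002 0 0.0817 0.0306 -0.0815 0; 0.0008 0.0002 0 0.0917 0.0306 -0.0815 0; 0.0008 0.0002 0 0.0917 0.0306 -0.0815 0; 0.0008 0.0002 0 0.0917 0.0306 -0.0815 0
19
```

Request:
arm_command(commands="0 0 0 0 0.003 -0.008 0; 0 0 0 0 0.009 -0.024 0; 0 0 0 0 0.015 -0.042 0; 0 0 0 0 0.021 -0.06 0; 0 0 0 0 0.027 -0.075 0; 0 0 0 0 0.031 -0.084 0; 0 0 0 0 0.031 -0.084 0; 0 0 0 0.006 0.031 -0.084 0; 0 0 0 0.018 0.031 -0.084 0; 0 0 0 0.03 0.031 -0.084 0; 0 0 0 0.042 0.031 -0.084 0; 0 0 0 0.054 0.031 -0.084 0; 0 0 0 0.066 0.031 -0.084 0; 0 0 0 0.078 0.031 -0.084 0; 0 0 0 0.09 0.031 -0.084 0; 0 0 0 0.098 0.031 -0.084 0; 0 0 0 0.102 0.031 -0.084 0; 0 0 0 0.102 0.031 -0.084 0; 0 0 0 0.102 0.031 -0.084 0")

```text
clock: 22.32
tcp_pos: [0.5039, -0.2926, 0.1401]
tool_rot: [-1.21, 1.209, 1.209]
contact_force: [0.0, -0.2, -4.5]
gripper_width: 0.0093
```

```bash
python3 - <<'E'
from h import *
P,Rr,psi,s=cur();print(P,Rr[:,0],s['contact_force'],s['wrist_torque'],s['gripper_width'])
p,d=grab('wrist','w12')
p,d=grab('scene','s12')
cv2.imwrite('pics/s12c.png',cv2.resize(p[150:290,110:260],None,fx=4,fy=4,interpolation=cv2.INTER_CUBIC))
E
```

```text
[ 0.50389687 -0.29257018  0.14010395] [ 7.61779107e-04 -1.47679128e-04 -9.99999699e-01] [ 4.29516103e-03 -1.95493730e-01 -4.54094446e+00] [-0.07732786 -0.00627835  0.00250204] 0.009308291230889007
```

View pics/s12c.png

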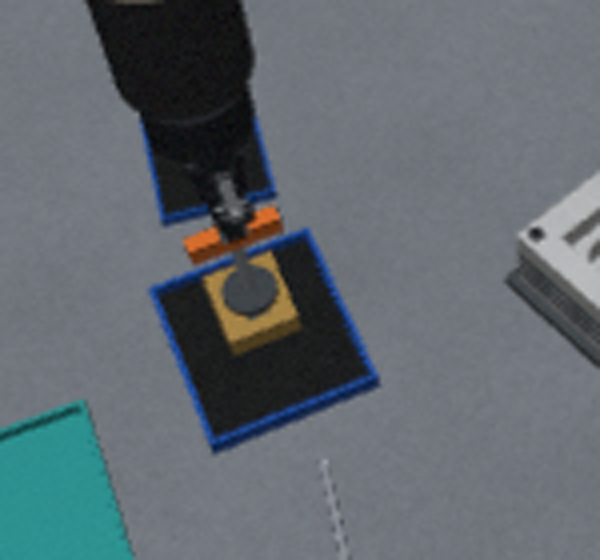

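View pics/w12.png

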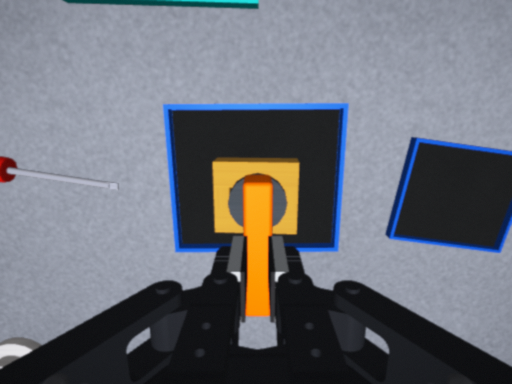

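Request:
arm_command(commands="0 0 0 0.004 0 0 0; 0 0 0 0.01 0 0 0; 0 0 0 0.016 0 0 0; 0 0 0 0.02 0 0 0; 0 0 0 0.022 0 0 0; 0 0 0 0.023 0 0 0; 0 0 0 0.023 0 0 0")

```text
clock: 23.3
tcp_pos: [0.5043, -0.2927, 0.1176]
tool_rot: [-1.211, 1.208, 1.208]
contact_force: [-0.0, 0.4, -2.5]
gripper_width: 0.0098
```

```bash
python3 - <<'E'
from h import *
P,Rr,psi,s=cur();print(P,Rr[:,0],s['contact_force'],s['wrist_torque'],s['gripper_width'])
E
```

```text
[ 0.50429889 -0.29270099  0.11755823] [ 1.72953024e-03 -4.61335617e-04 -9.99998398e-01] [-0.01040119  0.42052972 -2.54157807] [ 0.05224976 -0.00931068 -0.02083748] 0.009847978737683661
```

Request:
arm_command(commands="0 0 0 0.0005 0 0 0; 0 0 0 0.001 0 0 0; 0 0 0 0.0015 0 0 0; 0 0 0 0.0015 0 0 0")

```text
clock: 23.8
tcp_pos: [0.5046, -0.2928, 0.1163]
tool_rot: [-1.211, 1.208, 1.207]
contact_force: [0.4, -0.1, -0.6]
gripper_width: 0.0101
```

```bash
python3 - <<'E'
from h import *
P,Rr,psi,s=cur();print(P,Rr[:,0],s['contact_force'],s['wrist_torque'],s['gripper_width'])
E
```

```text
[ 0.50458244 -0.29280332  0.11632962] [ 2.34087014e-03 -7.19980686e-04 -9.99997001e-01] [ 0.43807846 -0.06058262 -0.61316353] [ 0.11550604 -0.06880793  0.00029147] 0.010090662159457042
```

Request:
arm_command(commands="0 0 0 0 0 0 20; 0 0 0 0 0 0 30; 0 0 0 0 0 0 45; 0 0 0 0 0 0 60; 0 0 0 0 0 0 60; 0 0 0 0 0 0 60; 0 0 0 0 0 0 60")

```text
clock: 24.68
tcp_pos: [0.5046, -0.2928, 0.1163]
tool_rot: [-1.211, 1.208, 1.207]
contact_force: [-0.1, -0.1, -0.4]
gripper_width: 0.0516
```

```bash
python3 - <<'E'
from h import *
P,Rr,psi,s=cur();print(P,Rr[:,0],s['contact_force'],s['wrist_torque'],s['gripper_width'])
p,d=grab('wrist','w13')
E
```

```text
[ 0.5045805  -0.29280777  0.11634681] [ 2.33124654e-03 -7.52812243e-04 -9.99996999e-01] [-0.08064251 -0.11552881 -0.36080428] [ 0.00435235 -0.03318849  0.01798209] 0.05160119656785986
```

View pics/w13.png

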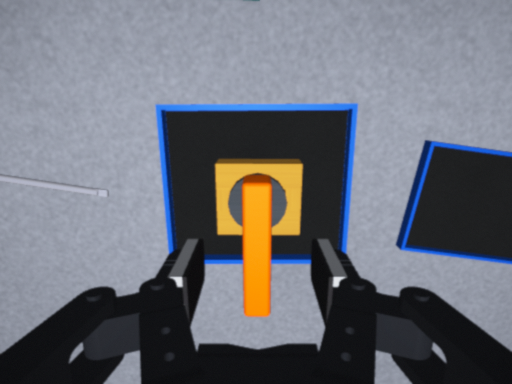

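The fingers (around x=190 and x=325) are clear of the handle (x=257), and the assembly stands on its own. Retreat straight up.

Request:
arm_command(commands="0 0 0 -0.01 0 0 60; 0 0 0 -0.025 0 0 60; 0 0 0 -0.045 0 0 60; 0 0 0 -0.07 0 0 60; 0 0 0 -0.1 0 0 60; 0 0 0 -0.125 0 0 60; 0 0 0 -0.14 0 0 60; 0 0 0 -0.14 0 0 60; 0 0 0 -0.14 0 0 60")

```text
clock: 25.85
tcp_pos: [0.5038, -0.2924, 0.2554]
tool_rot: [-1.21, 1.208, 1.209]
contact_force: [0.6, -0.0, -1.1]
gripper_width: 0.0512
```

```bash
python3 - <<'E'
from h import *
p,d=grab('wrist','w14')
q,e=grab('scene','s14')
cv2.imwrite('pics/f.png',np.hstack([cv2.resize(q[150:290,110:260],None,fx=2.74,fy=2.74,interpolation=cv2.INTER_CUBIC)[:384],p[:,76:436]]))
cv2.imwrite('pics/f.png',cv2.imread('pics/f.png')[:,:800])
P,Rr,psi,s=cur();print(P,s['clock'],s['contact_force'])
E
```

```text
[ 0.50375201 -0.29247543  0.25513744] 25.95 [-0.39797656 -0.53198209  0.66386536]
```

View pics/f.png

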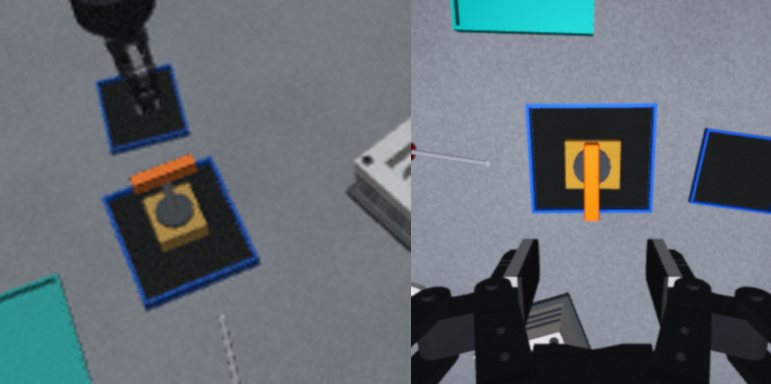

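View pics/s14.png

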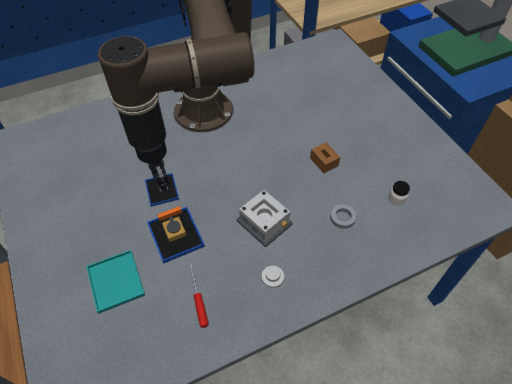

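The plug stands upright in the large blue tray at pixel (174,230), with the puller crosswise to the plug (screwed in). The bystanders have not moved.

```bash
python3 -c "
from workcell import ctrl
print(ctrl.close_job())"
```

```text
the job is handed in; nothing more can be done
None
```

The job is done and handed in at about 26 s. I lifted the puller from its holder, entered its lugs in the plug and turned it about 1.58 rad clockwise. I then drew the plug straight up out of the housing and set it down in the larger blue tray.

**Last checks:**
- The final wrist and scene pictures show the plug upright, near the middle of the tray, with the T-bar still crosswise to its slot. The gripper is open and about 14 cm above where it let go.
- The bystanders look unmoved in the last scene picture.
- The highest contact force I read was about 9 N, during the turn.

**Disagreements:**
- The tool stayed at the same height through the turn, so I did not see the expected draw-down of up to 3 mm. The lock showed when the plug came up with the puller; I did not measure it directly.
- The gripper opening read about 10 mm on the 14 mm handle, but the pictures showed a firm, centred grip.
- An early scene-camera estimate of the tray centre was 14 mm off the top-camera one. A wrist picture settled it near the top-camera value before I set the plug down.

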